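# Load the tube carrier in balance and hold it up by its bail

## Robot

A 7-joint arm with a two-finger parallel gripper is mounted at the origin on a cart in front of the work surface, level with it; the furniture and walls round the work are solid. World frame = base frame: x ahead of the robot, y to its left, z up, the work surface at z = 0. Lengths are in mm, angles in rad, forces in N, time in s.
With the tool pointing down it reaches from about 425 to 1025 mm from the base axis. Payload 9.4 kg.
Tool frame: the origin (TCP) lies on the centre line of the jaws, within the pads' length; the fingertips stand 25 mm ahead of it and the grasp point (between the pads) lies 6 mm ahead of it (ctrl.tips_ahead is the distance from the TCP to the fingertips, in mm); z points along the fingers, x is the direction in which the jaws open and shut, and the axes are right-handed (so a half turn about z gives the same grasp; the last joint's range is limited). The gripper opens to 93 mm and grips with 3 to 60 N. Pads are 15 mm wide; open, the fingers measure 128 mm over their backs; the gripper's body (75 mm by 188 mm) begins 65 mm behind the grasp point.
Start: joints at [1.033, 0.599, -0.003, 1.599, 0.002, 0.943, -0.08], TCP at [322.373, -649.384, 243.618] pointing down, gripper open.
Joint ranges: [-2.57, 2.57], [-0.35, 1.97], [-1.29, 1.29], [0.11, 2.56], [-1.05, 4.19], [0.11, 1.86], [-2.63, 2.63]. Speed limits (rad/s): [2.22, 2.22, 3.01, 3.01, 3.14, 3.14, 3.14].

## Interface

Orientations are given as a unit quaternion [w, x, y, z].
In Python, from rig import ctrl gives the robot as it stands.
- The arm moves only by the tool carry_out, never from a script. Its argument "deltas" is text: rows parted by semicolons, each of 7 numbers parted by spaces: the shift along the tool's x, y, z in m, then the turn, a rotation vector about the tool's x, y, z in rad, then the opening, from -1 (shut) to 1 (fully open). A call has 1 to 8 rows; each row is the pose to reach, as a shift and turn from the pose commanded when the call began, along the tool's axes at that moment; what a row does not reach only later rows make up. A row lasts 1/10 s, in which the tool goes at most 50 mm and 8.59 degrees, less where a joint would pass 70% of its speed; a pose out of reach is approached as far as the arm can. A call with a gripper value outside its range is refused whole. The fingers move at their own pace and stop on an object; the grip force is fixed at half the most. Time passes only in rows, so rows that repeat a pose let the fingers close. It gives the time, the measured TCP pose, the force and the opening at its end, in the units of the state.
- ctrl.sense(): the state, without advancing time (a new reading comes with each control period).
- ctrl.snapshot(name): name is "side" or "top" or "wrist"; returns a dict with "pixels" (400x640x3 uint8, red, green, blue), "depth" (400x640 float32, mm along the optical axis (not along the pixel's ray), 0 where there is no reading), "fx", "fy", "cx", "cy" (pixels), "R" (3x3) and "t" (3): a world point X has camera coordinates R X + t; the wrist camera has in their place "T_tool_cam" (4x4, takes a point from camera to tool coordinates, whose origin is the TCP and whose axes are the tool frame's). Camera axes: x right, y down, z forward; pixel columns grow to the right and rows downward; lengths in mm; the calibration is good to about 2 mm. A picture is of the moment at which its call begins: read the wrist's pose just before it.
- ctrl.sign_off(): hands the job in, once; it reports no verdict.
Trained networks look in a picture, given as the dict that the camera call returned (one of the last four; its "shot" number tells which), for a name from the list of things; names that differ only in an ending like _2 or _b are one class to them, and where a whole thing is asked for, a point or a joint stands for the part that bears it (a point fixed in the world has none). Each returns a list of dicts, best first, with "score" (0 to 1); they miss things now and then, are a little off and sometimes report something else, mostly with a low value. They report only what shows in the picture. A call takes as long as a camera call. They do not tell look-alikes from the thing itself.
- ctrl.boxes_of(picture, target): "rect" ([left, top, right, bottom] in pixels, round what is visible of it).
- ctrl.masks_of(picture, target): "pixels" (400x640 bool, what is visible of it) and "rect" ([left, top, right, bottom] in pixels, round what is visible of it).
- ctrl.pinpoint(picture, target): "pixel" ([column, row] in pixels: a listed point, or the origin of a listed thing).
The state is a dict: "t": time; "joint_positions": joint angles; "dq": joint speeds; "joint_efforts": joint torques, N m; "eef_pos": TCP position; "ee_rot": TCP orientation; "force": force on the tool from outside, world axes, zero at the start; "ft_torque": the same for the moment, N m; "finger_gap": finger opening in mm.
Only numpy, scipy, OpenCV 4.12 (cv2) and the standard library are available. Lean on these libraries where they do the work, as an engineer would, in place of code of your own. Each camera call takes 0.05 s, during which the arm holds its last target. There are 200 camera calls.

## Task

Put the two capped tubes that wait in the metal block all the way down into the two empty bores of the white tube carrier, so that its load is in balance for the centrifuge: the long tube straight across the folding handle's axis from the long tube already there, the short one across from the short. Then swing the wire handle up, lift the carrier by the handle's black grip about 10 cm clear of the worktop and finish holding it there, hanging still and level, with all four tubes seated. Keep the tubes and the carrier upright and leave everything else on the bench where it is.

Things in the scene. Friction and masses are not known exactly. Their poses are not given: they have to be found in the camera images.
- carrier: Tube carrier: white plastic block, 98 mm (its x) by 116 mm (its y) by 54 mm high, loose on the worktop, 0.3 kg empty. Origin at the centre of its underside, z up. The handle's axis runs along its y through x = 0, 48 mm above the underside. Lifted, it hangs freely about that axis: equal tubes across from each other hang level, both long ones on one side hang about 12 degrees crooked
- carrier_deck (a point): Centre of the carrier's top face, 54 mm above its underside, axes as the carrier's. Four vertical bores, 20 mm across, 46 mm deep (floor 8 mm above the underside, where a seated tube's origin rests), centred at x = -32 or 32, y = -40 or 40 mm. Two diagonal bores hold tubes, two are empty. Bores of the same y lie straight across the handle's axis from each other, 64 mm apart
- bail: Folding handle (bail): steel wire bow 132 mm wide, 6 mm thick, hinged on the carrier's y sides. Origin on the hinge axis in the middle; y along that axis (the carrier's y), z towards the grip. At the start it lies folded to the carrier's -x side (the robot's side), 1.5 rad from upright, on its stop; it swings up over the tubes easily (under 0.01 N m) and falls back if let go
- bail_grip (a point): Middle of the bail's black round grip, 12 mm across, 64 mm long along the carrier's y, 100 mm from the hinge axis. At the start about 55 mm above the worktop; with the bail upright 148 mm above the carrier's underside, 30 mm above the long tubes' caps. The grip may turn between the fingers
- tube_block: Aluminium block, 140 mm (its x) by 52 mm (its y) by 50 mm high, fixed to the worktop. Origin at the centre of its underside, z up. Three bores in a row along its x at -45, 0 and +45 mm, 20 mm across, floors 8 mm above the underside; a long and a short tube wait in the two outer bores, the middle one is empty
- tube_long_a: Long capped white tube, 110 mm tall in all, 45 g: round-bottomed body 18 mm across, grey screw cap 22 mm across over its top 20 mm, to be gripped there. It stands in the carrier from the start, in one of two diagonally opposite bores. Origin at the centre of its bottom end, z up along the tube. Long and short tubes differ only in length and weight
- tube_short_a: Short capped white tube, 85 mm tall in all, 25 g: round-bottomed body 18 mm across, grey screw cap 22 mm across over its top 20 mm, to be gripped there. It stands in the carrier from the start, in the bore diagonal to the long one. Origin at the centre of its bottom end, z up along the tube. Long and short tubes differ only in length and weight
- tube_long_b: Long capped white tube, 110 mm tall in all, 45 g: round-bottomed body 18 mm across, grey screw cap 22 mm across over its top 20 mm, to be gripped there. It waits in an outer bore of the metal block. Origin at the centre of its bottom end, z up along the tube. Long and short tubes differ only in length and weight
- tube_short_b: Short capped white tube, 85 mm tall in all, 25 g: round-bottomed body 18 mm across, grey screw cap 22 mm across over its top 20 mm, to be gripped there. It waits in the other outer bore of the metal block. Origin at the centre of its bottom end, z up along the tube. Long and short tubes differ only in length and weight
- petri_a: Petri dish, 61 mm across, 15 mm high, the one of two that stands nearer the grey cleaner, right in front of it; not to be moved. Origin at the centre of its underside
- scrub_brush: Scrubbing brush, 30x86x55 mm, beside the sink's far left corner; not to be moved. Origin at the centre of its underside
- tweezers: Steel tweezers, 136x16x9 mm, lying in front of the sink; not to be moved. Origin at the centre of its underside
Things that resemble listed ones, but are neither listed nor needed, are in the scene too. Leave any blue look-alike of the tube_short_b alone.

How it is judged (in metres and radians):
On the way, in this order (a step that is already met when the one before it is completed fails the run):
1. all four tubes are seated in the carrier, long across from long and short across from short, while it stands on the worktop (z of tube_long_a in the frame of carrier between 0.003 and 0.013 m and horizontal distance between each of tube_long_a, tube_short_a, tube_long_b, tube_short_b and carrier below 0.058 m and z of tube_short_a in the frame of carrier between 0.003 and 0.013 m and z of tube_long_b in the frame of carrier between 0.003 and 0.013 m and z of tube_short_b in the frame of carrier between 0.003 and 0.013 m and horizontal distance between tube_long_a and tube_long_b below 0.07 m and horizontal distance between tube_short_a and tube_short_b below 0.07 m and height (world z) of carrier below 0.01 m), for 0.2 s.
2. the bail is swung up (angle between bail's own z axis and vertical below 0.5 rad), for 0.1 s.
3. the carrier is lifted clear by its bail (height (world z) of carrier above 0.06 m and contact force between the fingers and bail above 1 N), for 0.2 s.
At the end, for the whole second after the job is handed in: Fingers hold the bail; the carrier hangs with its underside 60 to 200 mm above the worktop, within 0.08 rad of level, under 30 mm/s and 0.25 rad/s, touching nothing else; all tubes on their bore floors (5 mm), long across from long, short from short (64 mm apart, under 70) (all of step 3 and z of tube_long_a in the frame of carrier between 0.003 and 0.013 m and horizontal distance between each of tube_long_a, tube_short_a, tube_long_b, tube_short_b and carrier below 0.058 m and z of tube_short_a in the frame of carrier between 0.003 and 0.013 m and z of tube_long_b in the frame of carrier between 0.003 and 0.013 m and z of tube_short_b in the frame of carrier between 0.003 and 0.013 m and horizontal distance between tube_long_a and tube_long_b below 0.07 m and horizontal distance between tube_short_a and tube_short_b below 0.07 m and height (world z) of carrier below 0.2 m and angle between carrier's own z axis and vertical below 0.08 rad and linear speed of carrier below 0.03 m/s and angular speed of carrier below 0.25 rad/s and contact force between carrier and tube_block below 0.2 N and contact force between carrier and petri_a below 0.2 N and contact force between carrier and scrub_brush below 0.2 N and contact force between carrier and tweezers below 0.2 N); the arm keeps its last pose, push and grip.
It fails at once if a tube is tipped over (more than 40 degrees) (angle between any of tube_long_a, tube_short_a, tube_long_b, tube_short_b's own z axis and vertical above 0.7 rad).
It fails at once if the carrier is tipped more than 29 degrees (angle between carrier's own z axis and vertical above 0.5 rad).
It fails at once if a bystander is moved more than 30 mm (distance of any of petri_a, scrub_brush, tweezers from where it was at the start of the episode above 0.03 m).
It also fails if it takes over 70 s, if anything falls off the work surface, if the arm or the gripper's body presses on something with over 40 N, if the wrist force passes 120 N, or if a joint passes its speed limit or range.

## Working session

There is one attempt and no reset: what is moved stays moved. The work goes in short steps, Python scripts to look and compute and a tool call to move; the robot and the scene stay as the last step left them, time stands still between calls to the robot, and variables do not carry over. Pictures are saved under pics/ and viewed, about 8 in all and at most 12, crops included, and the job is handed in when it is done.

Besides the shell and the picture viewer there is one more tool, called after "Request:" by a JSON object that holds its "fn" and its "kwargs". carry_out: Moves the arm, as the interface text tells. Its arguments: {"type":"object","properties":{"deltas":{"type":"string"}},"required":["deltas"]}

```bash
mkdir -p pics; ls; cat > h.py <<'E'
import numpy as np, cv2
from rig import ctrl
def world(p,u,v,z=None):
    R=np.array(p["R"]);t=np.array(p["t"]).ravel()
    ray=np.array([(u-p["cx"])/p["fx"],(v-p["cy"])/p["fy"],1.])
    if z is None: return R.T@(ray*p["depth"][int(v),int(u)]-t)
    o=-R.T@t; d=R.T@ray
    return o+d*(z-o[2])/d[2]
def save(p,n): cv2.imwrite(f"pics/{n}.png",p["pixels"][:,:,::-1])
E
python3 - <<'E'
from h import *
np.set_printoptions(precision=1,suppress=True)
print(ctrl.sense())
ps={n:ctrl.snapshot(n) for n in("top","side")}
print({n:(np.array(p["R"]),p["t"]) for n,p in ps.items()})
cv2.imwrite("pics/a.png",np.vstack([ps["top"]["pixels"],ps["side"]["pixels"]])[:,:,::-1][:, :])
save(ps["top"],"top");save(ps["side"],"side")
p=ps["top"]
for n in["carrier_deck","bail_grip","tube_block","tube_long_a","tube_short_a","carrier"]:
    for d in ctrl.pinpoint(p,n)[:5]:
        u,v=d["pixel"];print(n,round(d["score"],2),[int(u),int(v)],world(p,u,v))
    for d in ctrl.boxes_of(p,n)[:6]: print("  box",round(d["score"],2),np.array(d["rect"]))
E
```

```text
pics
{'t': 0.0, 'joint_positions': array([ 1. ,  0.6, -0. ,  1.6,  0. ,  0.9, -0.1]), 'dq': array([ 0.,  0., -0.,  0.,  0.,  0.,  0.]), 'joint_efforts': array([  0. , -76.5,   1.5, -25.2,  -0.1,   0. ,   0. ]), 'eef_pos': array([ 322.2, -649. ,  242.8]), 'ee_rot': array([-0. ,  0.8, -0.5, -0. ]), 'force': array([-0.2, -0.2, -0.7]), 'ft_torque': array([-0., -0.,  0.]), 'finger_gap': 93.00439890132122}
{'top': (array([[-0. , -1. ,  0. ],
       [-1. ,  0. , -0.1],
       [ 0.1, -0. , -1. ]]), array([  98. ,  589.7, 1274.9])), 'side': (array([[-1. , -0.2,  0. ],
       [-0.2,  0.6, -0.8],
       [ 0.2, -0.7, -0.7]]), array([ 574.3,  139.8, 1195.6]))}
carrier_deck 0.57 [336, 213] [570.4  63.2  53.3]
  box 0.66 [305.3 189.2 359.7 250.6]
bail_grip 0.51 [319, 218] [549.5 109.6 118.8]
  box 0.64 [317.1 218.8 359.5 252. ]
tube_block 0.68 [263, 229] [536.1 263.2   7. ]
  box 0.65 [248.2 200.2 275.  259.1]
tube_long_a 0.61 [261, 243] [490.8 256.8 117.5]
tube_long_a 0.57 [334, 210] [578.5  67.8  54. ]
tube_long_a 0.51 [317, 219] [547.8 114.2 116.3]
  box 0.59 [256.6 235.4 268.  252.3]
  box 0.46 [314.3 211.5 326.5 223.6]
tube_short_a 0.6 [348, 204] [594.5  30.4  52.6]
tube_short_a 0.52 [229, 211] [586.3 352.   32.5]
tube_short_a 0.49 [258, 215] [573.  272.9  38.9]
tube_short_a 0.46 [234, 193] [637.4 340.5  11.9]
  box 0.54 [228.7 182.1 240.2 191.9]
  box 0.47 [253.7 207.  263.  215.9]
carrier 0.7 [334, 211] [577.1  69.   48.4]
  box 0.91 [304.3 188.  363.9 251.6]
  box 0.52 [363.3 148.7 389.1 158.1]
```

```bash
python3 - <<'E'
import cv2
t=cv2.imread("pics/top.png");s=cv2.imread("pics/side.png")
cv2.imwrite("pics/v1.png",cv2.resize(t[140:280,200:400],None,fx=4,fy=4,interpolation=cv2.INTER_CUBIC))
E
```

```text
(no output)
```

View pics/v1.png

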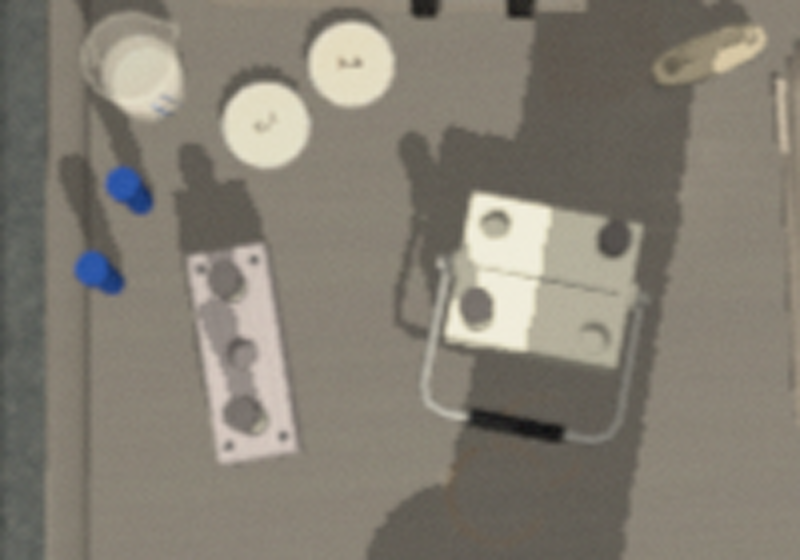

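View pics/side.png

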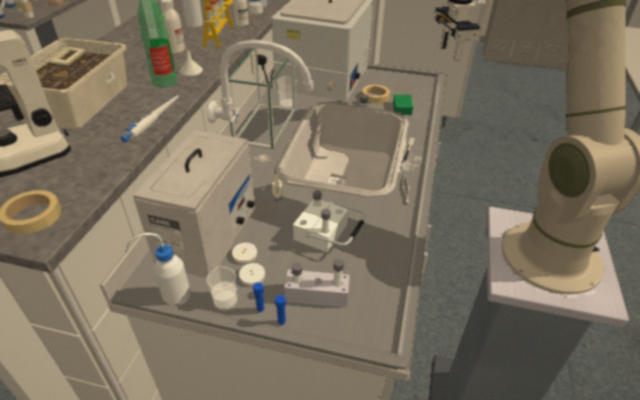

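The top view (crop px/4+offset) shows the carrier with tubes at full-image (319,217) and (353,200), and its empty bores at (324,196) and (348,224). The grip is at (329,246). The block has grey-capped tubes at (256,210) and (261,243). The blue look-alikes at (231,187) and (223,208) are free-standing and blue, so I leave them. Next I measure with depth.

```bash
python3 - <<'E'
from h import *
np.set_printoptions(precision=1,suppress=True)
p=ctrl.snapshot("top")
D=p["depth"];v,u=np.mgrid[0:400,0:640]
ray=np.stack([(u-p["cx"])/p["fx"],(v-p["cy"])/p["fy"],np.ones_like(u)],-1)*D[...,None]
W=(ray-np.array(p["t"]).ravel())@np.array(p["R"])
np.save("W.npy",W)
print("mm/px",D[220,330]/p["fx"])
def at(m,name):
    P=W[m]
    if len(P)<3: print(name,len(P));return
    c,_=cv2.minEnclosingCircle(P[:,:2].astype(np.float32))
    print(name,len(P),"mean",P.mean(0),"med z",np.median(P[:,2]),"circ",c)
def box(a,b,c,d): return (u>=a)&(u<=c)&(v>=b)&(v<=d)
Z=W[...,2]
for n,(a,b) in dict(c1=(319,217),c2=(353,199),b1=(256,210),b2=(261,243)).items():
    m=box(a-9,b-9,a+9,b+9)&(Z>72); at(m&(Z>np.percentile(Z[m],95)-6) if m.any() else m,n)
m=box(300,180,365,240)&(abs(Z-54)<5)
# deck
r=cv2.minAreaRect(W[m][:,:2].astype(np.float32));print("deck",m.sum(),r,np.median(Z[m]))
m=box(245,195,280,262)&(abs(Z-50)<5)
r=cv2.minAreaRect(W[m][:,:2].astype(np.float32));print("block",m.sum(),r,np.median(Z[m]))
E
```

```text
mm/px 2.6822412
c1 48 mean [555.  109.2 144.2] med z 118.52831035887955 circ (490.237060546875, 111.08131408691406)
c2 44 mean [594.3  22.4 150.2] med z 93.11621672339261 circ (513.011962890625, 64.69425964355469)
b1 43 mean [577.3 269.8 123.1] med z 93.71805039390395 circ (500.6041259765625, 197.60865783691406)
b2 54 mean [492.5 260.3 118.1] med z 117.75155040061159 circ (492.1588134765625, 259.9617004394531)
deck 1434 ((559.9625854492188, 67.49358367919922), (143.3720245361328, 143.42959594726562), 79.7830581665039) 53.99443563144136
block 782 ((537.63330078125, 266.469482421875), (140.50962829589844, 52.6377067565918), 8.313512802124023) 49.63564118438243
```

```bash
cat >> h.py <<'E'
from scipy.spatial.transform import Rotation as Ro
def pose():
    s=ctrl.sense();q=s["ee_rot"];return np.array(s["eef_pos"]),Ro.from_quat([q[1],q[2],q[3],q[0]]),s
def go(x,y,z,yaw=None):
    "delta (tool axes, m; rotvec) from measured pose to target with tool straight down, tool-x at yaw deg"
    P,R,s=pose()
    cur=np.degrees(np.arctan2(*R.as_matrix()[[1,0],0]))
    if yaw is None: yaw=cur
    c,k=np.cos(np.radians(yaw)),np.sin(np.radians(yaw))
    T=Ro.from_matrix(np.array([[c,k,0],[k,-c,0],[0,0,-1]]))
    d=R.inv().apply(np.array([x,y,z])-P)/1000
    r=(R.inv()*T).as_rotvec()
    print("t",round(s["t"],2),"P",P.round(1),"yaw",round(cur,2),"gap",round(s["finger_gap"],1),"F",np.round(s["force"],1))
    print("delta",d.round(4),"rot",r.round(4),"dist mm",round(1000*np.linalg.norm(d)),"deg",round(np.degrees(np.linalg.norm(r)),1))
E
python3 - <<'E'
from h import *
np.set_printoptions(precision=1,suppress=True)
W=np.load("W.npy");v,u=np.mgrid[0:400,0:640];Z=W[...,2]
def box(a,b,c,d): return (u>=a)&(u<=c)&(v>=b)&(v<=d)
for n,(a,b,h) in dict(c1=(319,217,118),c2=(353,199,93),b1=(256,210,93),b2=(261,243,118)).items():
    m=box(a-9,b-9,a+9,b+9)&(abs(Z-h)<4); P=W[m]; P=P[np.linalg.norm(P[:,:2]-np.median(P[:,:2],0),axis=1)<14]
    print(n,len(P),P.mean(0),(P.max(0)+P.min(0))/2,np.ptp(P,axis=0))
m=(box(306,185,362,236)&(abs(Z-54)<3)).astype(np.uint8)
n,l,st,_=cv2.connectedComponentsWithStats(m); i=1+st[1:,4].argmax()
print(st[i],cv2.minAreaRect(W[l==i][:,:2].astype(np.float32)))
go(490,262,240,25)
E
```

```text
c1 54 [558.7 109.7 117.9] [557.4 109.9 117.9] [20.6 20.4  7.3]
c2 49 [602.7  18.1  92.8] [602.7  18.7  93. ] [21.2 18.8  7.3]
b1 54 [581.  272.8  92.8] [581.3 272.8  92.9] [18.8 20.6  7. ]
b2 57 [492.6 260.1 117.8] [492.7 260.  117.7] [20.1 20.2  7. ]
[ 307  188   56   44 1066] ((575.58447265625, 64.33622741699219), (142.64576721191406, 113.22462463378906), 80.67092895507812)
t 0.75 P [ 322.4 -649.4  243.7] yaw -63.6 gap 93.2 F [-0.6 -0.  -0.2]
delta [-0.7 -0.6  0. ] rot [ 0.  -0.  -1.5] dist mm 927 deg 88.6
```

Request:
{"fn": "carry_out", "kwargs": {"deltas": "-0.742 -0.555 -0.04 0 0 -1.546 0;-0.742 -0.555 -0.04 0 0 -1.546 0;-0.742 -0.555 -0.04 0 0 -1.546 0;-0.742 -0.555 -0.04 0 0 -1.546 0;-0.742 -0.555 -0.04 0 0 -1.546 0;-0.742 -0.555 -0.04 0 0 -1.546 0;-0.742 -0.555 -0.04 0 0 -1.546 0;-0.742 -0.555 -0.04 0 0 -1.546 0"}}

```text
t: 1.55
eef_pos: [394.5, -254.5, 261.3]
ee_rot: [0.0, 0.999, 0.048, 0.0]
force: [0.0, 0.4, -0.1]
finger_gap: 46.6
```

```bash
sed -i 's/^from rig/np.set_printoptions(precision=4,suppress=True)\nfrom rig/' h.py; python3 -c "
from h import *
go(560,150,300,5)"
```

```text
t 1.55 P [ 394.5 -254.5  261.3] yaw 5.5 gap 46.6 F [ 0.   0.4 -0.1]
delta [ 0.2035 -0.3868 -0.0389] rot [ 0.0008 -0.0006  0.0087] dist mm 439 deg 0.5
```

Request:
{"fn": "carry_out", "kwargs": {"deltas": "0.204 -0.387 -0.06 0 0 0.01 0;0.204 -0.387 -0.06 0 0 0.01 0;0.204 -0.387 -0.06 0 0 0.01 0;0.204 -0.387 -0.06 0 0 0.01 0;0.204 -0.387 -0.06 0 0 0.01 0;0.204 -0.387 -0.06 0 0 0.01 0;0.204 -0.387 -0.06 0 0 0.01 0;0.204 -0.387 -0.06 0 0 0.01 0"}}

```text
t: 2.35
eef_pos: [547.5, 111.3, 315.8]
ee_rot: [0.0, 0.999, 0.04, 0.0]
force: [0.5, -0.2, -0.3]
finger_gap: 46.5
```

```bash
cat >> h.py <<'E'
def wrist(n):
    P,R,s=pose();p=ctrl.snapshot("wrist");save(p,n)
    M=np.eye(4);M[:3,:3]=R.as_matrix();M[:3,3]=P;M=np.linalg.inv(M@np.array(p["T_tool_cam"]))
    p["R"]=M[:3,:3];p["t"]=M[:3,3];return p
def cloud(p):
    v,u=np.mgrid[0:400,0:640]
    C=np.stack([(u-p["cx"])/p["fx"],(v-p["cy"])/p["fy"],np.ones_like(u)],-1)*p["depth"][...,None]
    W=(C-p["t"])@p["R"];W[p["depth"]==0]=np.nan;return W
def caps(W,xy,h,r=22):
    m=(np.hypot(W[...,0]-xy[0],W[...,1]-xy[1])<r)&(abs(W[...,2]-h)<4);P=W[m]
    if len(P)<20: print(xy,"few",len(P));return
    c,rad=cv2.minEnclosingCircle(P[:,:2].astype(np.float32))
    print(xy,len(P),"mean",P.mean(0).round(1),"circ",np.round(c,1),round(rad,1),"z",np.median(P[:,2]).round(1))
E
python3 - <<'E'
from h import *
p=wrist("w1");print(np.array(p["T_tool_cam"]),p["fx"])
W=cloud(p);go(492,260,150,5)
for xy,h in (((558.7,109.7),118),((602.7,18.1),93),((581,272.8),93),((492.5,260),118)): caps(W,xy,h)
m=((abs(W[...,2]-54)<3)&(np.hypot(W[...,0]-580,W[...,1]-64)<85)).astype(np.uint8)
n,l,st,_=cv2.connectedComponentsWithStats(m); i=1+st[1:,4].argmax()
print(st[i],cv2.minAreaRect(W[l==i][:,:2].astype(np.float32)))
m=(abs(W[...,2]-50)<3)&(np.hypot(W[...,0]-537,W[...,1]-266)<85)
if m.sum()>9: print(m.sum(),cv2.minAreaRect(W[m][:,:2].astype(np.float32)))
np.save("W1.npy",W)
E
```

```text
[[   1.        0.0008   -0.0014   -0.0009]
 [  -0.0004    0.9667    0.2559  -71.2538]
 [   0.0016   -0.2559    0.9667 -141.4318]
 [   0.        0.        0.        1.    ]] 326.3848068078378
t 2.4 P [550.1 120.6 317.3] yaw 4.99 gap 46.8 F [3.6 7.8 3. ]
delta [-0.0466 -0.143   0.1679] rot [-0.006  -0.005  -0.0002] dist mm 225 deg 0.5
(558.7, 109.7) 332 mean [557.8 112.9 118. ] circ [558.  112.4] 11.5 z 118.2
(602.7, 18.1) 176 mean [599.6  20.9  92.9] circ [602.6  20.6] 11.0 z 93.1
(581, 272.8) 410 mean [581.5 275.5  93.1] circ [581.5 275.8] 11.3 z 93.2
(492.5, 260) 484 mean [493.2 262.3 118.2] circ [492.7 262.7] 11.4 z 118.4
[ 282  145  109  112 5861] ((577.6815795898438, 66.96199035644531), (144.6165771484375, 104.88108825683594), 74.32489776611328)
4732 ((537.4491577148438, 269.6307678222656), (140.65374755859375, 52.738651275634766), 8.529258728027344)
```

View pics/w1.png

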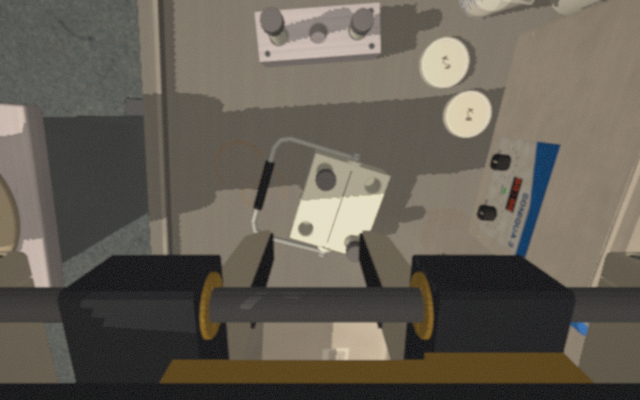

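Request:
{"fn": "carry_out", "kwargs": {"deltas": "-0.047 -0.143 0.12 0 0 0 0;-0.047 -0.143 0.12 0 0 0 0;-0.047 -0.143 0.12 0 0 0 0;-0.047 -0.143 0.12 0 0 0 0;-0.047 -0.143 0.12 0 0 0 0;-0.047 -0.143 0.12 0 0 0 0;-0.047 -0.143 0.12 0 0 0 0"}}

```text
t: 3.1
eef_pos: [489.6, 247.3, 195.8]
ee_rot: [0.0, 0.999, 0.039, 0.0]
force: [0.9, -0.9, 0.9]
finger_gap: 46.7
```

```bash
python3 - <<'E'
from h import *
p=wrist("w2")
W=cloud(p);go(492.5,260,150,0)
for xy,h in (((558.7,109.7),118),((602.7,18.1),93),((581,272.8),93),((492.5,260),118)): caps(W,xy,h)
m=(abs(W[...,2]-50)<3)&(np.hypot(W[...,0]-537,W[...,1]-266)<85)
if m.sum()>9: print(m.sum(),cv2.minAreaRect(W[m][:,:2].astype(np.float32)))
E
```

```text
t 3.15 P [489.8 247.1 196. ] yaw 4.46 gap 46.7 F [ 0.6 -0.2  0.5]
delta [ 0.0037 -0.0127  0.046 ] rot [ 0.0001 -0.0014  0.0779] dist mm 48 deg 4.5
(558.7, 109.7) few 0
(602.7, 18.1) few 0
(581, 272.8) 659 mean [580.9 276.6  92.9] circ [581.5 276.3] 11.4 z 93.1
(492.5, 260) 765 mean [492.8 263.6 118. ] circ [492.9 263.1] 11.3 z 118.1
6780 ((537.5435180664062, 269.3513488769531), (140.27381896972656, 52.552310943603516), 8.50931167602539)
```

Request:
{"fn": "carry_out", "kwargs": {"deltas": "0.004 -0.015 0 0 0 0 0;0.004 -0.015 0.04 0 0 0 0;0.004 -0.015 0.082 0 0 0 0;0.004 -0.015 0.082 0 0 0 0;0.004 -0.015 0.082 0 0 0 -1;0.004 -0.015 0.082 0 0 0 -1;0.004 -0.015 0.082 0 0 0 -1;0.004 -0.015 0.082 0 0 0 -1"}}

```text
t: 3.95
eef_pos: [492.2, 263.8, 114.7]
ee_rot: [-0.001, 0.999, 0.04, 0.001]
force: [0.3, -0.9, 1.8]
finger_gap: 20.0
```

Request:
{"fn": "carry_out", "kwargs": {"deltas": "0 0 0 0 0 0 -1;0 0 0 0 0 0 -1;0 0 -0.01 0 0 0 -1;0 0 -0.04 0 0 0 -1;0 0 -0.08 0 0 0 -1;0 0 -0.12 0 0 0 -1;0 0 -0.14 0 0 0 -1;0 0 -0.14 0 0 0 -1"}}

```text
t: 4.75
eef_pos: [492.4, 264.2, 256.8]
ee_rot: [-0.001, 0.999, 0.04, 0.002]
force: [-0.7, -0.0, -0.3]
finger_gap: 19.9
```

```bash
python3 - <<'E'
from h import *
go(560,70,260)
E
```

```text
t 4.75 P [492.4 264.2 256.8] yaw 4.56 gap 19.9 F [-0.7 -0.  -0.3]
delta [ 0.052   0.199  -0.0033] rot [-0.0021 -0.0049  0.    ] dist mm 206 deg 0.3
```

Request:
{"fn": "carry_out", "kwargs": {"deltas": "-0.036 0.172 -0.013 0 0 0 -1;-0.036 0.172 -0.013 0 0 0 -1;-0.036 0.172 -0.013 0 0 0 -1;-0.036 0.172 -0.013 0 0 0 -1;-0.036 0.172 -0.013 0 0 0 -1;-0.036 0.172 -0.013 0 0 0 -1;-0.036 0.172 -0.013 0 0 0 -1"}}

```text
t: 5.45
eef_pos: [469.4, 90.4, 266.0]
ee_rot: [-0.0, 0.999, 0.041, -0.0]
force: [-0.9, 0.0, 0.1]
finger_gap: 20.2
```

```bash
cat >> h.py <<'E'
from scipy.optimize import minimize
def fitrect(P,wx,wy,x0):
    "pose of wx*wy rectangle whose points P lie inside: robust edge-hinge fit, trimmed hull"
    P=P[:,:2]
    def f(a):
        c,k=np.cos(a[2]),np.sin(a[2]);d=P-a[:2]
        e=np.abs(d@np.array([[c,-k],[k,c]]))-[wx/2,wy/2]
        return np.minimum(np.maximum(e,0)**2,9).sum()
    return minimize(f,x0,method="Nelder-Mead",options=dict(maxiter=4000,xatol=1e-3,fatol=1e-3,initial_simplex=np.array(x0)+np.array([[0,0,0],[6,0,0],[0,6,0],[0,0,.08]])))
def carrier(W,c0=(580,65),yaw0=-11):
    m=((abs(W[...,2]-54)<2.5)&(np.hypot(W[...,0]-c0[0],W[...,1]-c0[1])<80)).astype(np.uint8)
    m=cv2.morphologyEx(m,cv2.MORPH_OPEN,np.ones((7,7)))
    P=W[m>0];r=fitrect(P,98,116,[*c0,np.radians(yaw0)]);x=r.x
    print("n",len(P),"carrier",x[:2].round(1),"yaw",np.degrees(x[2]).round(2),"cost/n",round(r.fun/len(P),3),"rect",cv2.minAreaRect(P[:,:2].astype(np.float32)))
    c,k=np.cos(x[2]),np.sin(x[2])
    for a in(-32,32):
        for b in(-40,40): print((a,b),np.round([x[0]+c*a-k*b,x[1]+k*a+c*b],1))
E
python3 - <<'E'
from h import *
p=wrist("w3");go(620,98,260)
W=cloud(p);np.save("W3.npy",W)
for xy,h in (((558.7,111),118),((602.7,20),93)): caps(W,xy,h)
carrier(W)
E
```

```text
t 5.5 P [469.4  90.6 266. ] yaw 4.7 gap 20.0 F [ 0.1  0.2 -0.9]
delta [0.1508 0.0049 0.0059] rot [-0.0006  0.0004 -0.    ] dist mm 151 deg 0.0
(558.7, 111) 470 mean [557.1 112.8 117.9] circ [557.6 112.5] 11.5 z 118.0
(602.7, 20) 49 mean [601.3  29.7  91.3] circ [602.2  28.4] 7.8 z 91.5
n 6334 carrier [580.4  66.4] yaw -12.36 cost/n 0.001 rect ((580.5321655273438, 66.4184341430664), (118.474609375, 98.97010040283203), 77.7537841796875)
(-32, -40) [540.6  34.2]
(-32, 40) [557.7 112.3]
(32, -40) [603.1  20.5]
(32, 40) [620.3  98.6]
```

View pics/w3.png

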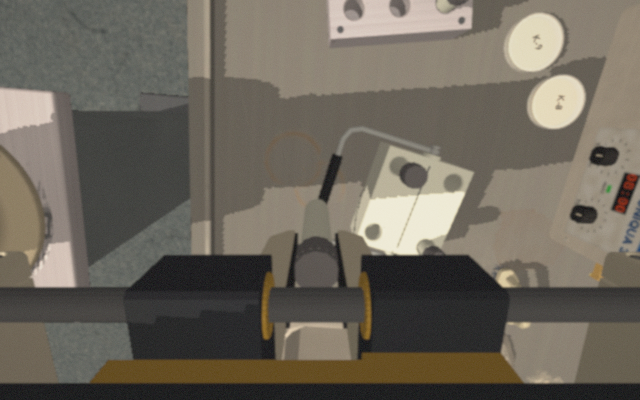

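The picture shows the long tube held vertically between the fingers (cap px 316,262), with its bottom toward (318,205). The target bore is at (453,183). The carrier fit predicts long_a's cap to 0.3 mm. Next I check where the cap sits in hand.

```bash
python3 - <<'E'
from h import *
W=np.load("W3.npy");P=np.array([469.4,90.6,266]);y=np.radians(4.7)
Q=W-P;T=np.stack([Q[...,0]*np.cos(y)+Q[...,1]*np.sin(y),Q[...,0]*np.sin(y)-Q[...,1]*np.cos(y),-Q[...,2]],-1)
for lo,hi in((-8,-2),(-2,6),(6,16),(20,30),(30,50),(50,70),(70,90)):
    m=(abs(T[...,0])<12.5)&(abs(T[...,1])<25)&(T[...,2]>lo)&(T[...,2]<hi)
    A=T[m]
    if len(A)>5: print(lo,hi,len(A),"mean",A.mean(0).round(1),"min",A.min(0).round(1),"max",A.max(0).round(1))
E
```

```text
-8 -2 1468 mean [ 0.  -0.6 -3.5] min [-12.4  -9.8  -8. ] max [12.5  8.8 -2. ]
-2 6 410 mean [ 0.2 -7.7  1.6] min [-12.4 -10.5  -2. ] max [12.5  6.9  6. ]
6 16 374 mean [-0.2 -7.9 10.5] min [-12.5 -10.5   6. ] max [12.5 -2.9 15.9]
20 30 178 mean [ 0.1 -6.5 25.4] min [-12.5  -9.8  20.1] max [12.4 -0.3 29.9]
30 50 316 mean [ 0.  -5.9 39.5] min [-8.9 -8.1 30. ] max [ 9.   1.3 50. ]
50 70 237 mean [ 0.2 -5.9 59.4] min [-8.9 -8.1 50. ] max [ 9.   1.  69.9]
70 90 183 mean [ 0.2 -5.8 79.4] min [-8.9 -7.9 70. ] max [ 8.9  1.5 90. ]
```

Request:
{"fn": "carry_out", "kwargs": {"deltas": "0.151 0.0036 0 0 0 0 -1;0.151 0.0036 0 0 0 0 -1;0.151 0.0036 0 0 0 0 -1;0.151 0.0036 0.02 0 0 0 -1;0.151 0.0036 0.06 0 0 0 -1;0.151 0.0036 0.09 0 0 0 -1;0.151 0.0036 0.09 0 0 0 -1;0.151 0.0036 0.09 0 0 0 -1"}}

```text
t: 6.3
eef_pos: [620.1, 99.1, 176.2]
ee_rot: [-0.0, 0.999, 0.041, -0.001]
force: [0.2, -0.6, -0.1]
finger_gap: 19.8
```

```bash
python3 - <<'E'
from h import *
go(620.2,99.4,116,4.7)
E
```

```text
t 6.3 P [620.1  99.1 176.2] yaw 4.69 gap 19.8 F [ 0.2 -0.6 -0.1]
delta [ 0.0001 -0.0003  0.0602] rot [-0.0005  0.0011 -0.0002] dist mm 60 deg 0.1
```

Request:
{"fn": "carry_out", "kwargs": {"deltas": "0 0 0.01 0 0 0 -1;0 0 0.018 0 0 0 -1;0 0 0.024 0 0 0 -1;0 0 0.03 0 0 0 -1;0 0 0.035 0 0 0 -1;0 0 0.035 0 0 0 -1"}}

```text
t: 6.9
eef_pos: [620.0, 97.7, 140.5]
ee_rot: [-0.0, 0.999, 0.04, -0.0]
force: [1.4, 0.3, -0.6]
finger_gap: 20.2
```

Request:
{"fn": "carry_out", "kwargs": {"deltas": "0 0 0.01 0 0 0 -1;0 0 0.018 0 0 0 -1;0 0 0.023 0 0 0 -1;0 0 0.0255 0 0 0 -1;0 0 0.0255 0 0 0 -1;0 0 0.0255 0 0 0 -1"}}

```text
t: 7.5
eef_pos: [620.1, 97.7, 115.6]
ee_rot: [0.0, 0.999, 0.04, -0.0]
force: [-0.0, 1.0, -1.0]
finger_gap: 20.0
```

Request:
{"fn": "carry_out", "kwargs": {"deltas": "0 0 0 0 0 0 0;0 0 0 0 0 0 0;0 0 0 0 0 0 0;0 0 -0.01 0 0 0 0;0 0 -0.05 0 0 0 0;0 0 -0.09 0 0 0 0;0 0 -0.09 0 0 0 0;0 0 -0.09 0 0 0 0"}}

```text
t: 8.3
eef_pos: [620.6, 97.5, 207.3]
ee_rot: [-0.0, 0.999, 0.04, 0.001]
force: [-1.0, 0.7, -0.1]
finger_gap: 46.4
```

```bash
python3 - <<'E'
from h import *
p=wrist("w4");W=cloud(p);caps(W,(620.3,98.6),118);go(581.3,275.8,150)
E
```

```text
(620.3, 98.6) 668 mean [620.1  97.3 118.1] circ [620.   96.9] 11.5 z 118.2
t 8.35 P [620.   97.3 206.1] yaw 4.57 gap 46.4 F [ 0.5 -0.1 -0.5]
delta [-0.0244 -0.181   0.056 ] rot [ 0.0003 -0.0005 -0.    ] dist mm 191 deg 0.0
```

Request:
{"fn": "carry_out", "kwargs": {"deltas": "-0.0243 -0.1807 0 0 0 0 0;-0.0243 -0.1807 0 0 0 0 0;-0.0243 -0.1807 0 0 0 0 0;-0.0243 -0.1807 0 0 0 0 0;-0.0243 -0.1807 0.05 0 0 0 0;-0.0243 -0.1807 0.05 0 0 0 0;-0.0243 -0.1807 0.05 0 0 0 0"}}

```text
t: 9.05
eef_pos: [580.8, 274.6, 154.5]
ee_rot: [0.001, 0.999, 0.04, -0.002]
force: [0.7, -0.3, -0.0]
finger_gap: 46.5
```

```bash
python3 - <<'E'
from h import *
p=wrist("w5");W=cloud(p);caps(W,(581.3,275.8),93);go(581.4,275.5,90,4.6)
E
```

```text
(581.3, 275.8) 855 mean [581.9 277.2  93.1] circ [581.9 276.4] 11.4 z 93.2
t 9.1 P [581.7 274.8 155.8] yaw 4.52 gap 46.4 F [-0.2  0.2  0.7]
delta [-0.0002 -0.0008  0.0658] rot [ 0.001   0.0013 -0.0014] dist mm 66 deg 0.1
```

Request:
{"fn": "carry_out", "kwargs": {"deltas": "0 -0.001 0.04 0 0 0 0;0 -0.001 0.066 0 0 0 0;0 -0.001 0.066 0 0 0 0;0 -0.001 0.066 0 0 0 0;0 -0.001 0.066 0 0 0 -1;0 -0.001 0.066 0 0 0 -1;0 -0.001 0.066 0 0 0 -1;0 -0.001 0.066 0 0 0 -1"}}

```text
t: 9.9
eef_pos: [581.7, 277.0, 90.4]
ee_rot: [-0.0, 0.999, 0.04, 0.0]
force: [-0.3, 0.3, 1.6]
finger_gap: 20.2
```

Request:
{"fn": "carry_out", "kwargs": {"deltas": "0 0 0 0 0 0 -1;0 0 0 0 0 0 -1;0 0 -0.01 0 0 0 -1;0 0 -0.05 0 0 0 -1;0 0 -0.1 0 0 0 -1;0 0 -0.15 0 0 0 -1;0 0 -0.17 0 0 0 -1;0 0 -0.17 0 0 0 -1"}}

```text
t: 10.7
eef_pos: [582.5, 277.7, 263.9]
ee_rot: [-0.001, 0.999, 0.04, 0.003]
force: [0.6, -0.5, -0.1]
finger_gap: 20.0
```

```bash
python3 - <<'E'
from h import *
go(470,90,262)
E
```

```text
t 10.7 P [582.5 277.7 263.9] yaw 4.57 gap 20.0 F [ 0.6 -0.5 -0.1]
delta [-0.1271  0.1781  0.0008] rot [-0.0023 -0.0056  0.    ] dist mm 219 deg 0.3
```

Request:
{"fn": "carry_out", "kwargs": {"deltas": "-0.127 0.178 0 0 0 0 -1;-0.127 0.178 0 0 0 0 -1;-0.127 0.178 0 0 0 0 -1;-0.127 0.178 0 0 0 0 -1;-0.127 0.178 0 0 0 0 -1;-0.127 0.178 0 0 0 0 -1;-0.127 0.178 0 0 0 0 -1"}}

```text
t: 11.4
eef_pos: [469.1, 89.3, 259.4]
ee_rot: [-0.0, 0.999, 0.04, -0.0]
force: [-0.0, -0.7, -1.4]
finger_gap: 20.1
```

```bash
cat >> h.py <<'E'
def hand(W,P,yaw):
    y=np.radians(yaw);Q=W-P;T=np.stack([Q[...,0]*np.cos(y)+Q[...,1]*np.sin(y),Q[...,0]*np.sin(y)-Q[...,1]*np.cos(y),-Q[...,2]],-1)
    for lo,hi in((-2,16),(30,45),(45,65)):
        m=(abs(T[...,0])<12.5)&(abs(T[...,1])<25)&(T[...,2]>lo)&(T[...,2]<hi);A=T[m]
        if len(A)>5: print(lo,hi,len(A),"mean",A.mean(0).round(1),"min",A.min(0).round(1),"max",A.max(0).round(1))
E
python3 - <<'E'
from h import *
p=wrist("w6");P,R,s=pose()
W=cloud(p)
for xy,h in (((557.6,112.5),118),((620,98),118)): caps(W,xy,h)
carrier(W,(580.4,66.4),-12.4);hand(W,P,4.6);go(540.5,35,180,4.6)
E
```

```text
(557.6, 112.5) 495 mean [557.1 112.8 117.9] circ [557.5 112.5] 11.4 z 118.0
(620, 98) 482 mean [618.9  97.1 117.7] circ [619.6  96.8] 11.6 z 117.8
n 6618 carrier [580.2  66.3] yaw -12.39 cost/n 0.0 rect ((580.2819213867188, 65.89053344726562), (117.72567749023438, 98.5423355102539), 77.65726470947266)
(-32, -40) [540.4  34.1]
(-32, 40) [557.6 112.2]
(32, -40) [602.9  20.3]
(32, 40) [620.1  98.5]
-2 16 981 mean [-0.3 -6.1  4.5] min [-12.5 -10.4  -2. ] max [12.5  9.6 16. ]
30 45 248 mean [-0.  -5.7 37.3] min [-9.1 -7.9 30.1] max [ 8.7  1.5 45. ]
45 65 252 mean [ 0.1 -5.6 54.7] min [-8.8 -8.1 45.1] max [ 8.9  1.1 65. ]
t 11.45 P [469.5  90.1 259.5] yaw 4.61 gap 19.8 F [-0.7  0.5 -0.2]
delta [0.0663 0.0606 0.0794] rot [-0.0007  0.      0.0002] dist mm 120 deg 0.0
```

Request:
{"fn": "carry_out", "kwargs": {"deltas": "0.0662 0.0606 0 0 0 0 -1;0.0662 0.0606 0 0 0 0 -1;0.0662 0.0606 0.02 0 0 0 -1;0.0662 0.0606 0.06 0 0 0 -1;0.0662 0.0606 0.1 0 0 0 -1;0.0662 0.0606 0.11 0 0 0 -1;0.0662 0.0606 0.11 0 0 0 -1;0.0662 0.0606 0.11 0 0 0 -1"}}

```text
t: 12.25
eef_pos: [540.8, 35.2, 150.6]
ee_rot: [-0.0, 0.999, 0.041, 0.0]
force: [0.5, -0.1, -0.7]
finger_gap: 20.2
```

```bash
python3 - <<'E'
from h import *
go(540.4,34.9,91.5,4.6)
E
```

```text
t 12.25 P [540.8  35.2 150.6] yaw 4.65 gap 20.2 F [ 0.5 -0.1 -0.7]
delta [-0.0004  0.0003  0.0591] rot [-0.0004 -0.001   0.0009] dist mm 59 deg 0.1
```

Request:
{"fn": "carry_out", "kwargs": {"deltas": "0 0 0.01 0 0 0 -1;0 0 0.018 0 0 0 -1;0 0 0.024 0 0 0 -1;0 0 0.03 0 0 0 -1;0 0 0.035 0 0 0 -1;0 0 0.035 0 0 0 -1"}}

```text
t: 12.85
eef_pos: [539.6, 34.1, 114.0]
ee_rot: [0.0, 0.999, 0.04, -0.001]
force: [0.7, -0.2, -1.2]
finger_gap: 20.5
```

Request:
{"fn": "carry_out", "kwargs": {"deltas": "0 0 0.01 0 0 0 -1;0 0 0.018 0 0 0 -1;0 0 0.022 0 0 0 -1;0 0 0.0245 0 0 0 -1;0 0 0.0245 0 0 0 -1;0 0 0.0245 0 0 0 -1"}}

```text
t: 13.45
eef_pos: [539.8, 34.2, 90.4]
ee_rot: [0.0, 0.999, 0.04, -0.0]
force: [-1.1, -0.3, 3.0]
finger_gap: 20.1
```

Request:
{"fn": "carry_out", "kwargs": {"deltas": "0 0 0 0 0 0 0;0 0 0 0 0 0 0;0 0 0 0 0 0 0;0 0 -0.01 0 0 0 0;0 0 -0.05 0 0 0 0;0 0 -0.1 0 0 0 0;0 0 -0.15 0 0 0 0;-0.04 0.02 -0.17 0 0 0 0"}}

```text
t: 14.25
eef_pos: [506.4, 14.1, 265.3]
ee_rot: [-0.001, 0.999, 0.041, 0.005]
force: [-0.3, -1.4, 0.1]
finger_gap: 46.6
```

Request:
{"fn": "carry_out", "kwargs": {"deltas": "-0.04 0.02 0 0 0 -0.15 0;-0.06 0.03 0 0 0 0.1 0;-0.06 0.03 0 0 0 0.25 0;-0.06 0.03 0 0 0 0.296 0;-0.06 0.03 0 0 0 0.296 0;-0.06 0.03 0 0 0 0.296 0;-0.06 0.03 0 0 0 0.296 0"}}

```text
t: 14.95
eef_pos: [444.3, -23.5, 260.3]
ee_rot: [-0.0, 0.994, -0.106, -0.0]
force: [-1.1, 0.3, -0.1]
finger_gap: 46.5
```

```bash
python3 - <<'E'
from h import *
p=wrist("w7");P,R,s=pose();W=cloud(p);np.save("W7.npy",W);
for xy,h in (((557.6,112.5),118),((620,98),118),((540.4,34),93),((603,20.3),93)): caps(W,xy,h)
carrier(W,(580.4,66.4),-12.4)
x=np.array([580.3,66.4]);a=np.radians(-12.4);print("grip est",x-100*np.array([np.cos(a),np.sin(a)]))
for d in ctrl.pinpoint(p,"bail_grip")[:3]:
    u,v=d["pixel"];print(d["score"],u,v,world(p,u,v,55))
go(482.6,87.9,130,-12.4)
E
```

```text
(557.6, 112.5) 340 mean [555.6 106.9 117.7] circ [557.  109.9] 10.7 z 118.0
(620, 98) 443 mean [617.9  92.5 117.6] circ [619.3  95.7] 11.3 z 117.9
(540.4, 34) 479 mean [539.1  33.5  93. ] circ [539.2  33.3] 11.3 z 93.1
(603, 20.3) 496 mean [601.7  20.3  92.8] circ [602.4  20.1] 11.4 z 92.9
n 9435 carrier [580.2  66. ] yaw -12.54 cost/n 0.0 rect ((580.3533935546875, 66.02164459228516), (116.51712036132812, 98.91773223876953), 77.56993865966797)
(-32, -40) [540.3  33.9]
(-32, 40) [557.6 112. ]
(32, -40) [602.7  20.1]
(32, 40) [620.1  98.1]
grip est [482.6328  87.8735]
0.78 331.6 68.0 [482.6042  84.2076  55.    ]
0.26 295.3 283.0 [ 393.6317 -139.5032   55.    ]
t 15.05 P [444.2 -23.6 260.2] yaw -12.25 gap 46.6 F [-0.1  0.3  0.7]
delta [ 0.0139 -0.117   0.1302] rot [-0.0001  0.0003  0.0027] dist mm 176 deg 0.2
```

View pics/w7.png

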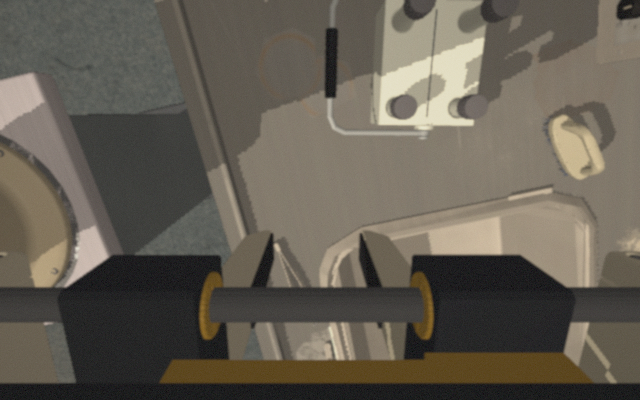

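Request:
{"fn": "carry_out", "kwargs": {"deltas": "0.014 -0.117 0 0 0 0 -0.22;0.014 -0.117 0 0 0 0 -0.22;0.014 -0.117 0 0 0 0 -0.22;0.014 -0.117 0.05 0 0 0 -0.22;0.014 -0.117 0.1 0 0 0 -0.22;0.014 -0.117 0.12 0 0 0 -0.22;0.014 -0.117 0.12 0 0 0 -0.22;0.014 -0.117 0.12 0 0 0 -0.22"}}

```text
t: 15.85
eef_pos: [483.1, 87.9, 140.4]
ee_rot: [-0.0, 0.994, -0.107, -0.0]
force: [0.0, -0.7, 0.5]
finger_gap: 36.3
```

```bash
python3 - <<'E'
from h import *
p=wrist("w8");P,R,s=pose();W=cloud(p)
m=(W[...,2]>50)&(W[...,2]<70)&(np.hypot(W[...,0]-482.6,W[...,1]-87.7)<25);A=W[m]
print(len(A)); d=A-np.array([580.2,66.2,0]);a=np.radians(-12.4)
c=np.stack([d[:,0]*np.cos(a)+d[:,1]*np.sin(a),-d[:,0]*np.sin(a)+d[:,1]*np.cos(a),d[:,2]],1)
print("bar in carrier frame mean",c.mean(0),c.min(0),c.max(0))
go(482.6,87.7,67,-12.4)
E
```

```text
1110
bar in carrier frame mean [-99.5791   0.7053  60.1442] [-105.941   -24.896    54.5441] [-93.353   24.9905  63.2006]
t 15.9 P [483.5  87.9 141.1] yaw -12.34 gap 36.1 F [ 0.  -0.4 -0.5]
delta [-0.0009  0.0004  0.0741] rot [-0.0005 -0.0008  0.001 ] dist mm 74 deg 0.1
```

View pics/w8.png

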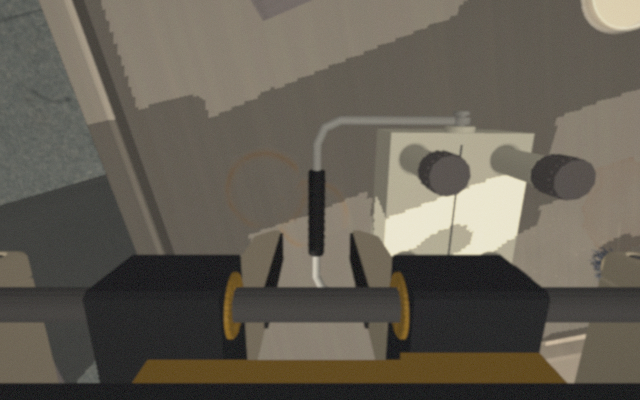

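The bar runs (317,170)–(317,255), centred between the fingers, and both long caps are clear. I descend and grip.

Request:
{"fn": "carry_out", "kwargs": {"deltas": "-0.001 0 0.03 0 0 0 -0.22;-0.001 0 0.06 0 0 0 -0.22;-0.001 0 0.073 0 0 0 -0.22;-0.001 0 0.073 0 0 0 -0.22;-0.001 0 0.073 0 0 0 -1;-0.001 0 0.073 0 0 0 -1;-0.001 0 0.073 0 0 0 -1;-0.001 0 0.073 0 0 0 -1"}}

```text
t: 16.7
eef_pos: [482.6, 87.8, 68.1]
ee_rot: [-0.0, 0.994, -0.108, 0.001]
force: [0.4, -1.1, 3.3]
finger_gap: 11.3
```

```bash
python3 - <<'E'
from h import *
go(580.2,66.2,161,-12.4)
th0=1.5
for th in np.arange(1.4,-.01,-.1): print(round(th,2),np.round([.1*(np.sin(th0)-np.sin(th)),-.1*(np.cos(th)-np.cos(th0))],4))
E
```

```text
t 16.7 P [482.6  87.8  68.1] yaw -12.4 gap 11.3 F [ 0.4 -1.1  3.3]
delta [ 0.1001  0.     -0.0927] rot [-0.0008 -0.0017 -0.    ] dist mm 136 deg 0.1
1.4 [ 0.0012 -0.0099]
1.3 [ 0.0034 -0.0197]
1.2 [ 0.0065 -0.0292]
1.1 [ 0.0106 -0.0383]
1.0 [ 0.0156 -0.047 ]
0.9 [ 0.0214 -0.0551]
0.8 [ 0.028  -0.0626]
0.7 [ 0.0353 -0.0694]
0.6 [ 0.0433 -0.0755]
0.5 [ 0.0518 -0.0807]
0.4 [ 0.0608 -0.085 ]
0.3 [ 0.0702 -0.0885]
0.2 [ 0.0799 -0.0909]
0.1 [ 0.0898 -0.0924]
-0.0 [ 0.0997 -0.0929]
```

Request:
{"fn": "carry_out", "kwargs": {"deltas": "0.0012 0 -0.0099 0 0 0 -1;0.0034 0 -0.0197 0 0 0 -1;0.0065 0 -0.0292 0 0 0 -1;0.0106 0 -0.0383 0 0 0 -1;0.0156 0 -0.047 0 0 0 -1;0.0214 0 -0.0551 0 0 0 -1;0.028 0 -0.0626 0 0 0 -1;0.028 0 -0.0626 0 0 0 -1"}}

```text
t: 17.5
eef_pos: [510.8, 81.6, 130.8]
ee_rot: [-0.0, 0.994, -0.108, 0.001]
force: [0.0, -0.6, -1.8]
finger_gap: 10.9
```

```bash
python3 - <<'E'
from h import *
go(580.2,66.2,161,-12.4)
p=ctrl.snapshot("side");cv2.imwrite("pics/s2.png",cv2.resize(p["pixels"][150:290,240:400,::-1],None,fx=4,fy=4,interpolation=cv2.INTER_CUBIC))
E
```

```text
t 17.5 P [510.8  81.6 130.8] yaw -12.44 gap 10.9 F [ 0.  -0.6 -1.8]
delta [ 0.0711  0.     -0.0301] rot [-0.0009 -0.0018 -0.0007] dist mm 77 deg 0.1
```

View pics/s2.png

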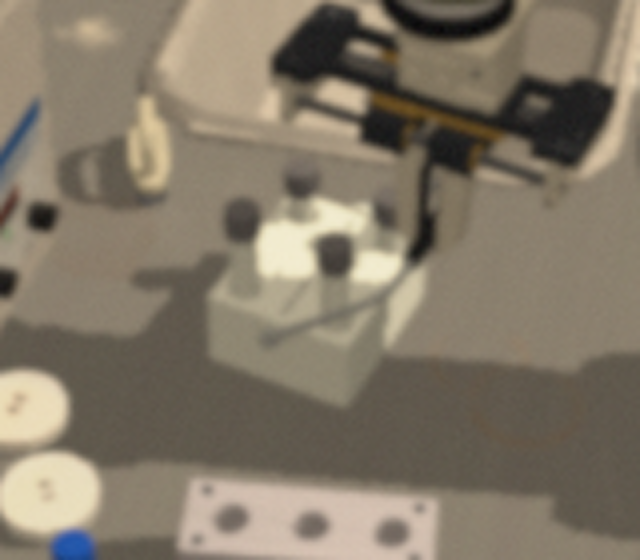

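The bail follows and is about halfway up, and the carrier is still flat with four tubes in it. I continue the arc.

Request:
{"fn": "carry_out", "kwargs": {"deltas": "0.0073 0 -0.0068 0 0 0 -1;0.0153 0 -0.0129 0 0 0 -1;0.0238 0 -0.0181 0 0 0 -1;0.0328 0 -0.0224 0 0 0 -1;0.0422 0 -0.0259 0 0 0 -1;0.0519 0 -0.0283 0 0 0 -1;0.0618 0 -0.0298 0 0 0 -1;0.0715 0 -0.03 0 0 0 -1"}}

```text
t: 18.35
eef_pos: [580.1, 66.2, 159.8]
ee_rot: [-0.0, 0.994, -0.108, 0.0]
force: [0.1, -0.5, -3.9]
finger_gap: 10.9
```

Request:
{"fn": "carry_out", "kwargs": {"deltas": "0 0 0 0 0 0 -1;0 0 0 0 0 0 -1;0 0 0 0 0 0 -1;0 0 -0.002 0 0 0 -1;0 0 -0.004 0 0 0 -1;0 0 -0.006 0 0 0 -1;0 0 -0.008 0 0 0 -1;0 0 -0.01 0 0 0 -1"}}

```text
t: 19.15
eef_pos: [579.2, 66.5, 170.1]
ee_rot: [0.0, 0.994, -0.108, 0.0]
force: [-0.1, 0.1, -5.5]
finger_gap: 11.0
```

```bash
python3 - <<'E'
from h import *
go(580.2,66.2,261,-12.4)
p=ctrl.snapshot("side");cv2.imwrite("pics/s3.png",cv2.resize(p["pixels"][150:290,240:400,::-1],None,fx=4,fy=4,interpolation=cv2.INTER_CUBIC))
E
```

```text
t 19.15 P [579.2  66.5 170.1] yaw -12.37 gap 11.0 F [-0.1  0.1 -5.5]
delta [ 0.0011  0.0001 -0.0909] rot [-0.     -0.0001  0.0004] dist mm 91 deg 0.0
```

View pics/s3.png

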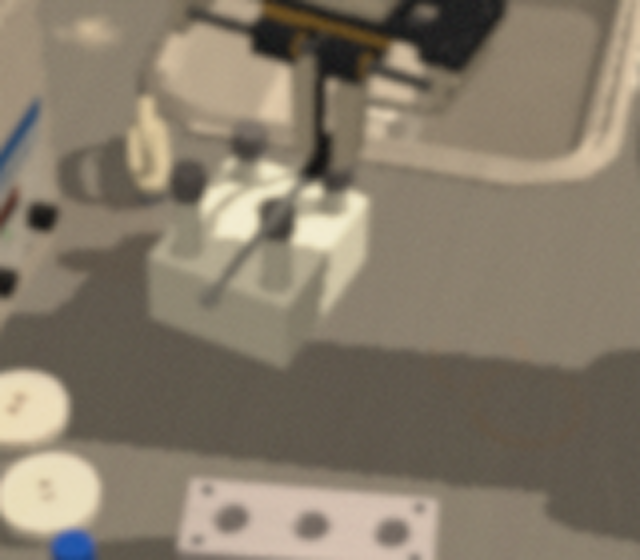

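The carrier has shifted toward +x, so the grip probably held the bail's angle by friction. I measure the carrier's pose with the wrist camera.

```bash
python3 - <<'E'
from h import *
p=wrist("w9");W=cloud(p);np.save("W9.npy",W)
a=np.radians(-12.4);d=W-np.array([580.2,66.2,0])
C=np.stack([d[...,0]*np.cos(a)+d[...,1]*np.sin(a),-d[...,0]*np.sin(a)+d[...,1]*np.cos(a),d[...,2]],-1)
m=(abs(C[...,0])<110)&(abs(C[...,1])<75)&(C[...,2]>40)&(C[...,2]<90)
h,e=np.histogram(C[m][:,2],np.arange(40,91,2));print(dict(zip(e.astype(int),h)))
m=(abs(C[...,0])<110)&(abs(C[...,1])<75)&(C[...,2]>100)&(C[...,2]<145)
h,e=np.histogram(C[m][:,2],np.arange(100,146,2));print(dict(zip(e.astype(int),h)))
E
```

```text
{np.int64(40): np.int64(2), np.int64(42): np.int64(20), np.int64(44): np.int64(17), np.int64(46): np.int64(27), np.int64(48): np.int64(23), np.int64(50): np.int64(2), np.int64(52): np.int64(6), np.int64(54): np.int64(6), np.int64(56): np.int64(4), np.int64(58): np.int64(22), np.int64(60): np.int64(38), np.int64(62): np.int64(33), np.int64(64): np.int64(75), np.int64(66): np.int64(144), np.int64(68): np.int64(4534), np.int64(70): np.int64(6827), np.int64(72): np.int64(253), np.int64(74): np.int64(59), np.int64(76): np.int64(46), np.int64(78): np.int64(52), np.int64(80): np.int64(46), np.int64(82): np.int64(42), np.int64(84): np.int64(40), np.int64(86): np.int64(34), np.int64(88): np.int64(32)}
{np.int64(100): np.int64(39), np.int64(102): np.int64(32), np.int64(104): np.int64(34), np.int64(106): np.int64(24), np.int64(108): np.int64(19), np.int64(110): np.int64(13), np.int64(112): np.int64(33), np.int64(114): np.int64(34), np.int64(116): np.int64(53), np.int64(118): np.int64(63), np.int64(120): np.int64(64), np.int64(122): np.int64(66), np.int64(124): np.int64(68), np.int64(126): np.int64(79), np.int64(128): np.int64(115), np.int64(130): np.int64(147), np.int64(132): np.int64(1465), np.int64(134): np.int64(913), np.int64(136): np.int64(45), np.int64(138): np.int64(41), np.int64(140): np.int64(60), np.int64(142): np.int64(51)}
```

View pics/w9.png

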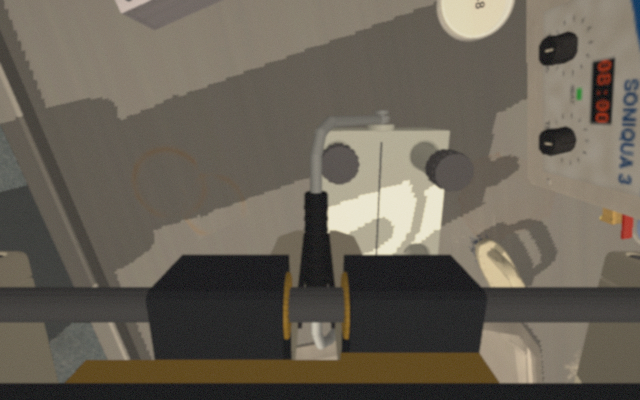

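```bash
python3 - <<'E'
from h import *
W=np.load("W9.npy").copy();W[...,2]-=16
m=((abs(W[...,2]-54)<2.5)&(np.hypot(W[...,0]-613,W[...,1]-59)<90))
P=W[m];A=np.c_[P[:,:2]-P[:,:2].mean(0),np.ones(len(P))];k=np.linalg.lstsq(A,P[:,2],rcond=None)[0];print("plane slopes",k)
carrier(W,(613,59),-12.4)
E
```

```text
plane slopes [ 0.0151 -0.0079 54.1985]
n 10907 carrier [632.6  61.7] yaw -15.29 cost/n 0.0 rect ((630.9830322265625, 64.53302001953125), (97.40601348876953, 92.05622100830078), 77.72383880615234)
(-32, -40) [591.1  31.5]
(-32, 40) [612.2 108.7]
(32, -40) [652.9  14.6]
(32, 40) [674.   91.8]
```

The carrier hangs level but about 50 mm ahead, so the bail is still about 0.5 rad off upright because the grip didn't turn. I'll set it down, loosen the jaws so the bar rests on the rear finger, push the bail upright and re-grip.

Request:
{"fn": "carry_out", "kwargs": {"deltas": "0 0 0.004 0 0 0 -1;0 0 0.008 0 0 0 -1;0 0 0.012 0 0 0 -1;0 0 0.015 0 0 0 -1;0 0 0.017 0 0 0 -1;0 0 0.017 0 0 0 -1;0 0 0.017 0 0 0 -1"}}

```text
t: 19.95
eef_pos: [577.8, 66.6, 153.4]
ee_rot: [0.001, 0.994, -0.108, -0.001]
force: [-7.1, -0.0, 9.3]
finger_gap: 11.3
```

Request:
{"fn": "carry_out", "kwargs": {"deltas": "0 0 0 0 0 0 -0.57;0 0 0 0 0 0 -0.57;0 0 0 0 0 0 -0.57;0 0 0 0 0 0 -0.57"}}

```text
t: 20.35
eef_pos: [579.5, 66.6, 152.8]
ee_rot: [-0.0, 0.994, -0.108, 0.0]
force: [1.0, 0.3, -0.6]
finger_gap: 20.2
```

```bash
python3 - <<'E'
from h import *
p=wrist("w10");W=cloud(p);np.save("W10.npy",W);go(600,60,160)
carrier(W,(631,60),-12.4)
P,R,s=pose()
# hinge knob: points near z 48, beyond deck edge; bar/bail wire points
a=np.radians(-12.4);d=W-P
C=np.stack([d[...,0]*np.cos(a)+d[...,1]*np.sin(a),-d[...,0]*np.sin(a)+d[...,1]*np.cos(a),W[...,2]],-1)
for y0,y1 in((15,20),(20,25),(25,30),(60,64),(64,68),(68,72)):
    m=(C[...,1]>y0)&(C[...,1]<y1)&(C[...,2]>(100 if y1<40 else 20))&(abs(C[...,0])<110); A=C[m]
    if len(A)>3: print(y0,len(A),A.mean(0).round(1),A.min(0).round(1),A.max(0).round(1))
E
```

```text
t 20.4 P [579.4  66.6 152.8] yaw -12.38 gap 19.6 F [ 0.6  0.3 -0.7]
delta [ 0.0215  0.002  -0.0072] rot [-0.0003 -0.0003  0.    ] dist mm 23 deg 0.0
n 11848 carrier [628.9  68.2] yaw -12.1 cost/n 0.0 rect ((628.4122314453125, 65.39891052246094), (97.3631591796875, 98.48648071289062), 77.66117858886719)
(-32, -40) [589.2  35.8]
(-32, 40) [606. 114.]
(32, -40) [651.8  22.4]
(32, 40) [668.6 100.6]
15 1405 [  6.7  17.2 210.2] [-79.4  15.  132.9] [ 79.8  20.  235.3]
20 26073 [ -0.5  23.  241.6] [-79.4  20.  133.3] [ 79.8  25.  250.1]
25 13934 [  0.6  27.8 229.7] [-80.6  25.  101.3] [ 86.8  30.  250.2]
60 332 [22.7 62.2 93.4] [-4.8 60.1 42.9] [ 57.6  64.  133.9]
64 524 [21.4 66.  96.7] [-2.3 64.  48.8] [ 53.8  68.  130.4]
68 185 [31.3 69.3 78.2] [ 2.2 68.  48.5] [ 52.3  71.9 122.8]
```

Request:
{"fn": "carry_out", "kwargs": {"deltas": "0.008 0 -0.002 0 0 0 -0.57;0.016 0 -0.0035 0 0 0 -0.57;0.024 0 -0.005 0 0 0 -0.57;0.032 0 -0.0065 0 0 0 -0.57;0.04 0 -0.0075 0 0 0 -0.57;0.046 0 -0.008 0 0 0 -0.57;0.05 0 -0.008 0 0 0 -0.57;0.05 0 -0.008 0 0 0 -0.57"}}

```text
t: 21.2
eef_pos: [628.4, 55.6, 160.6]
ee_rot: [-0.0, 0.994, -0.108, -0.0]
force: [-0.2, -0.1, -1.0]
finger_gap: 19.9
```

```bash
cat > chk.py <<'E'
from h import *
import sys
def chk(name,lift=0,c0=(629,56)):
    p=wrist(name);P,R,s=pose();W=cloud(p);go(P[0],P[1],P[2]);a=np.radians(-12.4);d=W-P
    C=np.stack([d[...,0]*np.cos(a)+d[...,1]*np.sin(a),-d[...,0]*np.sin(a)+d[...,1]*np.cos(a),W[...,2]-lift],-1)
    m=(abs(C[...,2]-54)<3)&(abs(C[...,0])<110)&(abs(C[...,1])<75)
    m=cv2.morphologyEx(m.astype(np.uint8),cv2.MORPH_OPEN,np.ones((7,7)))>0;Q=C[m]
    A=np.c_[Q[:,:2],np.ones(len(Q))];print("deck slopes",np.linalg.lstsq(A,Q[:,2],rcond=None)[0].round(4),"n",len(Q))
    print("deck rect rel TCP (carrier axes)",cv2.minAreaRect(Q[:,:2].astype(np.float32)),"z",np.median(Q[:,2]).round(1)+lift)
    m=(C[...,1]>60)&(C[...,1]<75)&(abs(C[...,0])<60)&(C[...,2]>30);Q=C[m]
    for z in(55,75,95,115): 
        q=Q[abs(Q[:,2]-z)<8]
        if len(q): print("wire z",z,len(q),q.mean(0).round(1))
E
python3 -c "
from chk import *
chk('w11')"
```

```text
t 21.25 P [628.   55.7 160.6] yaw -12.38 gap 19.9 F [-0.1  0.6  0.9]
delta [0. 0. 0.] rot [0.     0.0003 0.    ] dist mm 0 deg 0.0
deck slopes [-0.0017 -0.0004 54.3836] n 9394
deck rect rel TCP (carrier axes) ((-1.8375434875488281, 1.2316474914550781), (98.37933349609375, 118.34429931640625), 0.1560404896736145) z 54.4
wire z 55 164 [-0.7 66.6 53.1]
wire z 75 4 [-1.4 68.6 72.1]
wire z 95 5 [ 0.2 67.2 94.2]
wire z 115 4 [ -0.8  68.5 114.7]
```

The bail is now upright (wire x within about 1 mm from z 55 to 115). I re-grip and lift.

Request:
{"fn": "carry_out", "kwargs": {"deltas": "-0.001 0 0 0 0 0 -1;-0.001 0 0 0 0 0 -1;-0.001 0 0 0 0 0 -1;-0.001 0 0 0 0 0 -1;-0.001 0 0 0 0 0 -1;-0.001 0 -0.002 0 0 0 -1;-0.001 0 -0.005 0 0 0 -1;-0.001 0 -0.01 0 0 0 -1"}}

```text
t: 22.05
eef_pos: [626.7, 55.8, 170.6]
ee_rot: [0.0, 0.994, -0.108, -0.001]
force: [0.2, 0.3, -4.2]
finger_gap: 11.0
```

Request:
{"fn": "carry_out", "kwargs": {"deltas": "0 0 -0.007 0 0 0 -1;0 0 -0.016 0 0 0 -1;0 0 -0.027 0 0 0 -1;0 0 -0.039 0 0 0 -1;0 0 -0.051 0 0 0 -1;0 0 -0.063 0 0 0 -1;0 0 -0.074 0 0 0 -1;0 0 -0.083 0 0 0 -1"}}

```text
t: 22.85
eef_pos: [627.2, 56.0, 255.1]
ee_rot: [-0.0, 0.994, -0.108, 0.0]
force: [0.8, -0.4, -4.9]
finger_gap: 11.0
```

Request:
{"fn": "carry_out", "kwargs": {"deltas": "0 0 -0.006 0 0 0 -1;0 0 -0.01 0 0 0 -1;0 0 -0.012 0 0 0 -1;0 0 -0.012 0 0 0 -1;0 0 -0.012 0 0 0 -1;0 0 -0.012 0 0 0 -1;0 0 -0.012 0 0 0 -1;0 0 -0.012 0 0 0 -1"}}

```text
t: 23.65
eef_pos: [627.0, 56.0, 265.6]
ee_rot: [0.0, 0.994, -0.108, -0.0]
force: [-0.2, -0.4, -5.5]
finger_gap: 11.1
```

Request:
{"fn": "carry_out", "kwargs": {"deltas": "0 0 0 0 0 0 -1;0 0 0 0 0 0 -1;0 0 0 0 0 0 -1;0 0 0 0 0 0 -1;0 0 0 0 0 0 -1;0 0 0 0 0 0 -1;0 0 0 0 0 0 -1;0 0 0 0 0 0 -1"}}

```text
t: 24.45
eef_pos: [627.0, 56.0, 265.8]
ee_rot: [0.0, 0.994, -0.108, -0.0]
force: [0.4, 1.3, -5.0]
finger_gap: 11.3
```

```bash
python3 - <<'E'
from chk import *
chk('w12',102)
p=wrist("w13");W=cloud(p)
for xy,h in(((605,112),220),((668,98),220),((588,33),195),((651,20),195)): caps(W,xy,h,26)
chk('w14',102)
p=ctrl.snapshot("side");cv2.imwrite("pics/s4.png",cv2.resize(p["pixels"][110:290,220:400,::-1],None,fx=3.3,fy=3.3,interpolation=cv2.INTER_CUBIC))
E
```

```text
t 24.5 P [627.   56.  265.8] yaw -12.38 gap 10.9 F [-0.5  0.4 -4.4]
delta [0. 0. 0.] rot [0.     0.0001 0.    ] dist mm 0 deg 0.0
deck slopes [0. 0. 0.] n 0
deck rect rel TCP (carrier axes) ((0.0, 0.0), (0.0, 0.0), 0.0) z nan
wire z 55 165 [-0.2 66.4 55.3]
wire z 95 2 [-0.8 68.4 92. ]
wire z 115 2 [ -0.2  68.9 115.2]
(605, 112) 1045 mean [608.9 104.2 222.8] circ [607.9 103.4] 11.5 z 223.0
(668, 98) 1147 mean [668.6  86.8 222.4] circ [668.9  86. ] 11.6 z 222.7
(588, 33) few 0
(651, 20) few 0
t 24.6 P [627.   56.  265.8] yaw -12.38 gap 11.1 F [-0.2  0.2 -5.2]
delta [0. 0. 0.] rot [0. 0. 0.] dist mm 0 deg 0.0
deck slopes [0. 0. 0.] n 0
deck rect rel TCP (carrier axes) ((0.0, 0.0), (0.0, 0.0), 0.0) z nan
wire z 55 165 [-0.2 66.4 55.2]
wire z 95 2 [-0.8 68.3 91.5]
wire z 115 2 [ -0.2  68.9 114.9]
  return _methods._mean(a, axis=axis, dtype=dtype,
  ret = ret.dtype.type(ret / rcount)
```

View pics/s4.png

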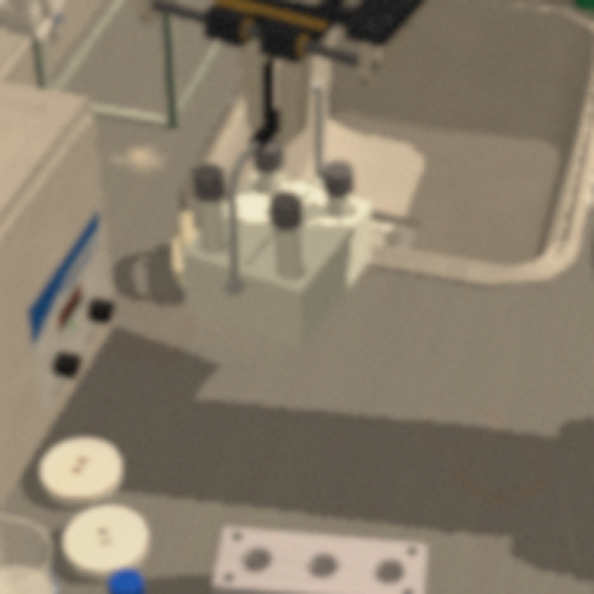

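The carrier hangs from the upright bail, with all four tubes in it and the bench undisturbed. One last level and stillness check with the correct lift.

```bash
python3 - <<'E'
from chk import *
chk('w15',105); chk('w16',105)
E
```

```text
t 24.7 P [627.   55.9 265.8] yaw -12.38 gap 11.1 F [ 0.2  0.6 -5. ]
delta [0. 0. 0.] rot [0. 0. 0.] dist mm 0 deg 0.0
deck slopes [-0.0077 -0.0037 54.3794] n 8918
deck rect rel TCP (carrier axes) ((-0.18353271484375, 9.271923065185547), (98.31522369384766, 96.4422378540039), 0.044887691736221313) z 159.3
wire z 55 157 [-0.2 66.7 52.5]
wire z 95 2 [-0.8 68.4 89.6]
wire z 115 2 [ -0.2  69.  112.4]
t 24.75 P [627.   56.  265.8] yaw -12.37 gap 10.9 F [ 0.9  0.2 -4.6]
delta [0. 0. 0.] rot [-0.  0. -0.] dist mm 0 deg 0.0
deck slopes [-0.0075 -0.0039 54.3909] n 8955
deck rect rel TCP (carrier axes) ((-0.155548095703125, 7.996437072753906), (98.24474334716797, 99.25431060791016), 0.293512225151062) z 159.4
wire z 55 157 [-0.2 66.6 52.4]
wire z 95 2 [-0.8 68.3 89.3]
wire z 115 2 [ -0.1  68.9 112.9]
```

Tilt is under 0.01 rad, the carrier is steady, and its underside is at about 105 mm. I hand in.

```bash
python3 -c "
from rig import ctrl
print(ctrl.sign_off())"
```

```text
the job is handed in; nothing more can be done
None
```

I put the long tube across from the long one and the short across from the short, then swung the bail up and lifted the carrier by its grip. It was still holding there at hand-in (no verdict is reported).

- **Bail problem:** On the first swing the grip did not turn between the fingers. The carrier slid about 50 mm toward +x and came about 16 mm off the bench with the bail roughly 0.5 rad off upright. I set it down, loosened the jaws, pushed the bail upright and re-gripped before the real lift. The carrier stayed about 50 mm from where it started.
- **Last checks:** The underside is about 105 mm above the worktop. Tilt is under 0.01 rad and did not change between two readings. The bail is upright, the finger gap is 11 mm on the grip and the load is about 5 N.
- **Tubes:** Before the bail was swung, all four caps measured at their seated heights (118 and 93 mm). In the lift, both long caps measured seated. The gripper hid the two short ones from the wrist camera, and I only saw them in place in the side picture.
- **Bystanders:** I checked these by eye only. The brush and the two petri dishes looked undisturbed in the last side picture, and I did not check the tweezers. I never planned contact with any of them.
- **Disagreement:** The top and wrist cameras differed by about 2.5 mm in y. I worked from the wrist camera throughout.

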